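Refill the nutmeg jar, then hold the spice chest's lid for the cook

ROBOT

A 6-joint arm with a two-finger parallel gripper is mounted at the origin on the work surface. World frame = base frame: x ahead of the robot, y to its left, z up, the work surface at z = 0. Lengths are in mm, angles in rad, forces in N, time in s.
With the tool pointing down it reaches from about 350 to 875 mm from the base axis. Payload 15.5 kg.
Tool frame: the origin (TCP) lies at the very end of the fingers, on their centre line; the grasp point (between the pads) lies 19 mm behind it; z points along the fingers, y is the line along which they close (so a half turn about z gives the same grasp; the last joint's range is limited). The gripper opens to 85 mm and grips with 20 to 120 N. Pads are 22 mm wide; open, the fingers measure 114 mm over their backs; the gripper's body (76 mm by 85 mm) begins 54 mm behind the grasp point. The pads swing forward as they close: fully open they stand 13 mm farther back than shut.
Start: joints at [-1.2, 0.494, 1.345, -0, 1.302, -0.096], TCP at [281.271, -558.134, 231.277] pointing down, gripper open.
Joint ranges: [-2.91, 2.91], [-0.82, 2.16], [0.22, 2.67], [-1.22, 4.37], [0.12, 2.79], [-3.08, 3.08]. Speed limits (rad/s): [1.89, 1.89, 2.57, 3.01, 3.01, 3.01].

INTERFACE

Orientations are given as a unit quaternion [w, x, y, z].
In Python, from plant import r, imaging, order, telemetry gives the robot as it stands (r), with the cameras (imaging), the job (order) and the readings (telemetry).
- The arm moves only by the tool tcp_steps, called after ">>>" by a JSON object that holds its "method" and its "body". Schema: {"type":"object","properties":{"offsets":{"type":"object","properties":{"segments":{"type":"array","items":{"type":"array","items":{"type":"number"},"minItems":7,"maxItems":7},"minItems":1,"maxItems":12}},"additionalProperties":false,"required":["segments"]},"only":{"type":"string"},"quiet":{"type":"boolean"},"lines":{"type":"string"}},"required":["offsets"],"additionalProperties":false}. offsets is an object whose key "segments" holds a list of rows, 1 to 12 of them, each of 7 numbers: a rotation vector rx, ry, rz in parts of the range, where 1.0 means 4 rad, then dx, dy, dz in normalised numbers (1 is 1000 mm), then the opening from 0.0 (shut) to 1.0 (fully open); each row is the pose to reach, as a shift and turn from the pose commanded when the call began, along the tool's axes at that moment; what a row does not reach only later rows make up. A row lasts 1/12 s, in which the tool goes at most 41.7 mm and 0.125 rad, less where a joint would pass 70% of its speed; a pose out of reach is approached as far as the arm can. The fingers move at their own pace and stop on an object; the grip force is fixed at half the most. Time passes only in rows, so rows that do not move let the fingers close. The tool returns the time, the measured TCP pose, the force, the opening and the grip force at its end. only (a regular expression) keeps the lines of the reply that match it, lines (a string "A,B") keeps lines A to B, and quiet returns only ok. Input that does not fit is refused with a message, and nothing moves.
- telemetry.sense(): the state, without advancing time (a new reading comes with each control period).
- imaging.read_camera(name): name is "scene" or "top" or "wrist"; returns the picture (420x560x3 uint8, blue, green, red); there is no depth.
- imaging.get_calibration(name): a dict with "intrinsics" (3x3 intrinsics, pixels), "eye" and "rotation" of the camera in the world. Camera axes: x right, y down, z forward; pixel columns grow to the right and rows downward; lengths in mm; the calibration is good to about 2 mm. A picture is of the moment at which its call begins: read the wrist's pose just before it. get_calibration takes no time and is no camera call; for the wrist camera it gives the pose at the moment of the call.
- order.job_done(): hands the job in; it is judged then, once.
The state is a dict: "clock": time; "joints": joint angles; "joint_velocities": joint speeds; "tau": joint torques, N m; "tool_pos": TCP position; "tool_rot": TCP orientation; "force": force on the tool from outside, world axes, zero at the start; "wrist_torque": the same for the moment, N m; "width": opening from 0.0 (shut) to 1.0 (fully open); "gripper_force": force on a finger pad.
Only numpy, scipy, OpenCV 4.12 (cv2) and the standard library are available. Lean on these libraries where they do the work, as an engineer would, in place of code of your own. Each camera call takes 0.05 s, during which the arm holds its last target. There are 200 camera calls.

TASK

Tip all five nutmegs from the scoop through the orange funnel into the glass jar, leave the jar standing with the funnel in it, and lay the scoop back flat on the counter. Then raise the spice chest's hinged, brass-handled lid to about 60 degrees from closed and keep holding it there, still, so that I can put the jar away in the free bay; it falls shut if let go, so finish while holding it. Leave the kadai, the colander and the rolling pin where they are.

Things in the scene. Friction and masses are not known exactly. Their poses are not given: they have to be found in the camera images.
- scoop: Loose steel scoop, 0.17 kg, with five nutmegs. Origin: underside of the flat floor's centre, z up; open front to its -x, handle to +x. Floor flat and 3 mm thick for x -36..36 mm, then rising 15 degrees to the lip; 74 mm wide inside, walls 42 mm high, 27 at the lip, back wall at x 36. Carried level the nutmegs stay in; tipped front-down 40 to 55 degrees they roll out over the lip.
- scoop_grip (a point): Middle of the scoop's handle, at (105, 0, 48) mm in the scoop's frame; the handle is a bar 105 mm long, 18 mm wide (along the scoop's y), 16 mm high, rising 5 degrees to the rear, free air under it. Axes as the scoop's.
- scoop_lip (a point): Middle of the scoop's pouring lip, 74 mm wide, at (-84, 0, 16) mm in the scoop's frame. Axes as the scoop's.
- nutmeg1: Nutmeg: brown egg-shaped piece 26 mm long (its x), 20 mm thick, 10 g, origin at its centre, starting in the scoop.
- nutmeg2: Nutmeg: brown egg-shaped piece 26 mm long (its x), 20 mm thick, 10 g, origin at its centre, starting in the scoop.
- nutmeg3: Nutmeg: brown egg-shaped piece 26 mm long (its x), 20 mm thick, 10 g, origin at its centre, starting in the scoop.
- nutmeg4: Nutmeg: brown egg-shaped piece 26 mm long (its x), 20 mm thick, 10 g, origin at its centre, starting in the scoop.
- nutmeg5: Nutmeg: brown egg-shaped piece 26 mm long (its x), 20 mm thick, 10 g, origin at its centre, starting in the scoop.
- jar: Open glass jar standing loose on the counter, 0.32 kg: 72 mm outside diameter, 64 mm inside, 110 mm tall, bottom 6 mm thick. Origin: centre of its underside, z up.
- funnel: Orange wide-mouth funnel, 0.08 kg, standing loose in the jar: its 54 mm stem (bore 49 mm) reaches 28 mm down inside the jar and its flat 82 mm shoulder rests on the jar's rim. Origin: centre of the shoulder's underside (in the plane of the jar's rim), z up.
- funnel_mouth (a point): Centre of the funnel's mouth, 56 mm above its shoulder, about 166 mm above the counter; mouth 131 mm wide inside, narrowing as a cone of about 45 degrees to the stem.
- chest: Wooden spice chest, fixed, 190 mm (its x) by 280 mm (y), 128 mm high without the lid; five capped jars inside, the bay at its +x, +y corner free. Origin: centre of its underside, z up. The lid is hinged along the top of the -x wall (the robot's side); its free edge and brass bar are at the +x side.
- lid_angle (a joint): Angle of the chest's lid in rad: 0 shut, growing as the free (+x) edge is raised, up to a stop at 1.9; 60 degrees = 1.047. The hinge is free: below 90 degrees the lid falls shut when let go.
- lid_hinge (a point): Middle of the hinge line, at (-95, 0, 128) mm in the chest's frame; the hinge line runs along its y. Axes as the chest's.
- lid: The lid: dark wood frame 194 mm by 284 mm, 14 mm thick, with a glass pane and the brass bar, 0.35 to 0.55 kg. Origin on the hinge line, x along the lid to its free edge, y along the hinge, z out of the lid's upper face (up when shut); it turns with the lid.
- lid_bar (a point): Middle of the round brass bar on the lid's upper face, at (172, 0, 50) mm in the lid's frame. Bar 10 mm thick, along the lid's y, 80 mm clear between its two legs, 31 mm of air under it: can be pinched from above across its length and turns in the fingers as the lid swings. Axes as the lid's.
- kadai: Steel kadai with copper bottom, 190 mm wide, 244 mm over its loop handles, 68 mm high; bystander. Origin: centre of its underside.
- colander: Blue plastic colander, 196 mm wide, 242 mm over its ears, 88 mm high; bystander. Origin: centre of its underside.
- rolling_pin: Wooden rolling pin, 320 mm long (its x), 44 mm thick; bystander. Origin: on the counter under its middle.

How it is judged:
By the outcome, as a careful person would: the job done as asked, in the order asked, and still so for the second after the job is handed in, while the arm keeps its last pose, push and grip.
It also fails if it takes over 70 s, if anything falls off the work surface, if the arm or the gripper's body presses on something with over 40 N, if the wrist force passes 120 N, or if a joint passes its speed limit or range.

## Working session

There is one attempt and no reset: what is moved stays moved. The work goes in short steps, Python scripts to look and compute and a tool call to move; the robot and the scene stay as the last step left them, time stands still between calls to the robot, and variables do not carry over. Pictures are saved under pics/ and viewed, at most 13 in all, crops included, and the job is handed in when it is done.

```bash
ls; mkdir -p pics; python3 - <<'E'
from plant import r, imaging, order, telemetry
import cv2,numpy as np
for n in("scene","top"):
    im=imaging.read_camera(n);cv2.imwrite(f"pics/{n}0.png",im)
    c=imaging.get_calibration(n);print(n,np.round(c["intrinsics"],1).tolist(),np.round(c["eye"],1),np.round(c["rotation"],3).tolist())
s=telemetry.sense();print(s["clock"],s["tool_rot"],s["tool_pos"])
E
```

```text
pics
plant.py
scene [[424.6, 0.0, 271.9], [0.0, 424.6, 202.0], [0.0, 0.0, 1.0]] [1477.   426.3  878.1] [-0.254, 0.488, 0.745, -0.376]
top [[432.4, 0.0, 276.9], [0.0, 432.4, 213.5], [0.0, 0.0, 1.0]] [ 448.6   24.1 1104.8] [0.044, -0.7, 0.712, -0.04]
0.1 [-5.38647968e-04  9.72886594e-01  2.31282034e-01 -7.30841865e-05] [ 281.15684826 -557.83669757  230.77485924]
```

View pics/top0.png

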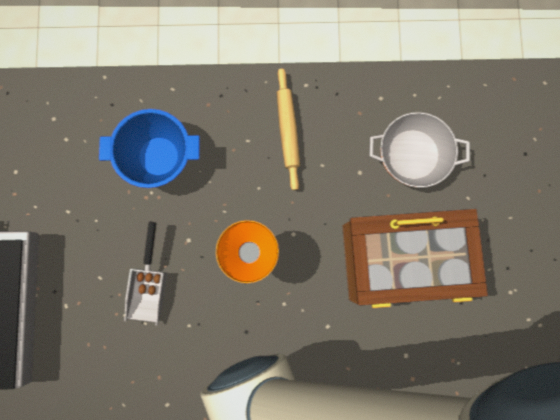

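View pics/scene0.png

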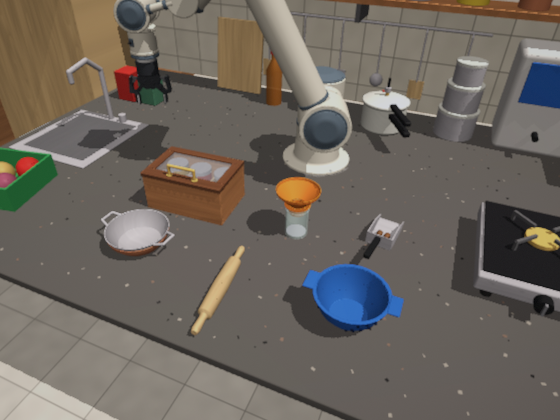

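The top view has image up = world +x and left = +y. The scoop is at about (146,290) with its black handle up at (150,240). The funnel is at (248,252), the chest at (418,257), and its brass bar at (417,222). The kadai (418,150), pin (288,130) and colander (150,148) are beyond them.

```bash
cat > h.py <<'E'
from plant import r, imaging, order, telemetry
import cv2,numpy as np
from scipy.spatial.transform import Rotation as R
def Q(q): return R.from_quat(np.roll(q,-1))
def ray(n,px,z,c=None):
    c=c or imaging.get_calibration(n)
    d=Q(c["rotation"]).apply(np.linalg.inv(c["intrinsics"])@[px[0],px[1],1]); e=np.array(c["eye"])
    return e+d*(z-e[2])/d[2]
def proj(n,p,c=None):
    c=c or imaging.get_calibration(n)
    v=c["intrinsics"]@Q(c["rotation"]).inv().apply(np.array(p)-c["eye"]); return v[:2]/v[2]
def blob(m,roi):
    k=np.zeros_like(m,dtype=np.uint8);x0,x1,y0,y1=roi;k[y0:y1,x0:x1]=m[y0:y1,x0:x1]
    cs,_=cv2.findContours(k,cv2.RETR_EXTERNAL,cv2.CHAIN_APPROX_NONE)
    return max(cs,key=cv2.contourArea)
def rel(Rt,p):
    "turn and shift (tool axes) from the present pose to the wanted TCP pose"
    s=telemetry.sense();R0=Q(s["tool_rot"])
    print("rotvec",np.round((R0.inv()*Rt).as_rotvec(),3),"shift",np.round(R0.inv().apply(np.array(p)-s["tool_pos"]),1))
def down(yaw): # tool z down, tool x axis at yaw in the world
    c,s=np.cos(yaw),np.sin(yaw); return R.from_matrix(np.array([[c,s,0],[s,-c,0],[0,0,-1]]))
E
python3 - <<'E'
from h import *
im=cv2.imread("pics/top0.png");hsv=cv2.cvtColor(im,cv2.COLOR_BGR2HSV);H,S,V=cv2.split(hsv)
o=blob((H<16)&(S>180)&(V>150),(205,290,210,295));e=cv2.fitEllipse(o);print("funnel",e, ray("top",e[0],166)); 
y=blob((H>17)&(H<34)&(S>120)&(V>110),(370,460,205,240)); b=cv2.minAreaRect(y);print("bar",b,ray("top",b[0],180))
k=blob(V<38,(135,165,215,275)); print("handle",cv2.minAreaRect(k),cv2.contourArea(k))
w=blob((S<60)&(V>120),(115,175,262,330)); print("white",cv2.minAreaRect(w))
for n,x0,y0,x1,y1 in(("top",110,205,185,335),):
    cv2.imwrite("pics/scoop.png",cv2.resize(im[y0:y1,x0:x1],None,fx=4.5,fy=4.5,interpolation=cv2.INTER_CUBIC))
E
```

```text
funnel ((240.6043243408203, 251.19554138183594), (44.97683334350586, 59.12002182006836), 1.6368428468704224) [479.76027941 107.74433232 166.        ]
bar ((416.4686584472656, 221.9206085205078), (10.039397239685059, 53.300567626953125), 86.90594482421875) [ 535.73015248 -271.20845545  180.        ]
handle ((152.75001525878906, 238.75003051757812), (0.7071067094802856, 1.4142134189605713), 45.0) 0.5
white ((142.20785522460938, 294.58782958984375), (35.983707427978516, 60.080902099609375), 6.2034478187561035)
```

View pics/scoop.png

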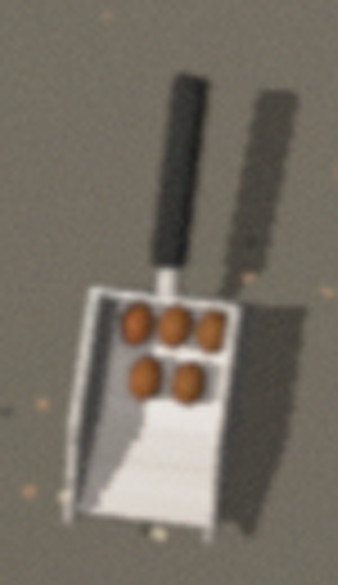

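The crop shows the scoop intact with all five nutmegs at the back. The handle's ends are at full-image (152.2,222.1) and (147.6,263.7). The back wall corners are (130.7,269) and (163.3,272.3), and the lip wall tips are (125.1,320.6) and (156.7,325).

```bash
python3 - <<'E'
from h import *
im=cv2.imread("pics/top0.png");hsv=cv2.cvtColor(im,cv2.COLOR_BGR2HSV);H,S,V=cv2.split(hsv)
o=blob((H<20)&(S>150)&(V>70),(205,290,210,295));e=cv2.minEnclosingCircle(o);print("funnel",e, ray("top",e[0],166)) 
hr=ray("top",(152.2,222.1),60);hf=ray("top",(147.6,263.7),52);print(hr,hf,(hr+hf)/2,np.linalg.norm(hr-hf))
bl,br=ray("top",(130.7,269),42),ray("top",(163.3,272.3),42)
fl,fr=ray("top",(125.1,320.6),27),ray("top",(156.7,325),27)
d=(bl+br)/2-(fl+fr)/2; print("back",(bl+br)/2,"lip",(fl+fr)/2,np.linalg.norm(d[:2]),np.degrees(np.arctan2(d[1],d[0])),np.linalg.norm(bl-br))
h=hr-hf;print(np.degrees(np.arctan2(h[1],h[0])))
# chest: brass bar from two views
y=blob((H>17)&(H<34)&(S>120)&(V>110),(370,460,205,240)); b=cv2.minAreaRect(y)
im2=cv2.imread("pics/scene0.png");h2=cv2.cvtColor(im2,cv2.COLOR_BGR2HSV)
y2=blob((h2[...,0]>17)&(h2[...,0]<34)&(h2[...,1]>110)&(h2[...,2]>110),(155,215,150,195));b2=cv2.minAreaRect(y2);print(b,b2)
for z in(170,174,178,182,186):print(z,np.round(ray("top",b[0],z),1),np.round(ray("scene",b2[0],z),1))
# funnel in scene
o2=blob((h2[...,0]<20)&(h2[...,1]>150)&(h2[...,2]>70),(265,335,170,225));print(cv2.boundingRect(o2),"pred",proj("scene",ray("top",e[0],166)))
pts=y.reshape(-1,2);vx=cv2.boxPoints(b);
L=pts[pts[:,0]<400].mean(0);RR=pts[pts[:,0]>433].mean(0)
q=ray("top",L,178)-ray("top",RR,178);print("bar ends",ray("top",L,178),ray("top",RR,178),np.degrees(np.arctan2(q[1],q[0])))
E
```

```text
funnel ((246.94313049316406, 251.29383850097656), 31.57682228088379) [479.32452841  94.01862622 166.        ]
[557.30394232 331.80493804  60.        ] [457.02106519 343.48977626  52.        ] [507.16250375 337.64735715  56.        ] 101.2777906964082
back [440.26803493 347.69079697  42.        ] lip [314.11954818 364.71157049  27.        ] 127.29158432839786 -7.684311740606803 80.40240837461157
-6.646065248456578
((416.4686584472656, 221.9206085205078), (10.039397239685059, 53.300567626953125), 86.90594482421875) ((181.9126434326172, 172.91928100585938), (32.42872619628906, 11.706974029541016), 11.768289566040039)
170 [ 536.7 -274.4  170. ] [ 551.1 -266.4  170. ]
174 [ 536.3 -273.1  174. ] [ 556.3 -262.5  174. ]
178 [ 535.9 -271.8  178. ] [ 561.5 -258.5  178. ]
182 [ 535.5 -270.6  182. ] [ 566.8 -254.6  182. ]
186 [ 535.2 -269.3  186. ] [ 572.  -250.7  186. ]
(276, 177, 45, 35) pred [298.3471916  188.88232575]
bar ends [ 533.23434598 -222.93275076  178.        ] [ 538.85600367 -319.77443123  178.        ] 93.32229042812479
```

```bash
python3 - <<'E'
from h import *
rel(down(np.radians(173)),(507,338,260))
E
```

```text
rotvec [-0.000e+00 -1.000e-03 -2.553e+00] shift [ 604.8 -698.4  -28.4]
```

The rows are not in the units I measure in: shifts go in shares of 1000 mm and turns go in shares of 4 rad. I convert before sending: -350 mm is -0.35, 300 mm is 0.3, -1.5 rad is -0.375.

>>> {"method": "tcp_steps", "body": {"offsets": {"segments": [[0,0,-0.375,0.3,-0.35,-0.028,1],[0,0,-0.375,0.3,-0.35,-0.028,1],[0,0,-0.375,0.3,-0.35,-0.028,1],[0,0,-0.375,0.3,-0.35,-0.028,1],[0,0,-0.375,0.3,-0.35,-0.028,1],[0,0,-0.375,0.3,-0.35,-0.028,1],[0,0,-0.375,0.3,-0.35,-0.028,1],[0,0,-0.375,0.3,-0.35,-0.028,1],[0,0,-0.375,0.3,-0.35,-0.028,1],[0,0,-0.375,0.3,-0.35,-0.028,1],[0,0,-0.375,0.3,-0.35,-0.028,1],[0,0,-0.375,0.3,-0.35,-0.028,1]]}}}

```text
clock: 1.1
tool_pos: [392.1, -105.0, 259.6]
tool_rot: [-0.0, 0.55, 0.835, 0.001]
force: [0.7, -1.1, -0.3]
width: 0.997
gripper_force: 0.0
```

```bash
python3 - <<'E'
from h import *
print(telemetry.sense()["joints"]);rel(down(np.radians(173)),(507,338,260))
E
```

```text
[-4.10346818e-01  1.48326222e-01  1.80216636e+00  1.70641825e-03
  1.19148736e+00 -8.17543100e-01]
rotvec [ 2.000e-03 -1.000e-03 -1.042e+00] shift [3.614e+02 2.808e+02 3.000e-01]
```

Converted, 361 mm is 0.361, 281 mm is 0.281, -1.042 rad is -0.2605.

>>> {"method": "tcp_steps", "body": {"offsets": {"segments": [[0,0,-0.2605,0.361,0.281,0,1],[0,0,-0.2605,0.361,0.281,0,1],[0,0,-0.2605,0.361,0.281,0,1],[0,0,-0.2605,0.361,0.281,0,1],[0,0,-0.2605,0.361,0.281,0,1],[0,0,-0.2605,0.361,0.281,0,1],[0,0,-0.2605,0.361,0.281,0,1],[0,0,-0.2605,0.361,0.281,0,1],[0,0,-0.2605,0.361,0.281,0,1],[0,0,-0.2605,0.361,0.281,0,1],[0,0,-0.2605,0.361,0.281,0,1],[0,0,-0.2605,0.361,0.281,0,1]]}}}

```text
clock: 2.1
tool_pos: [512.5, 336.9, 258.5]
tool_rot: [0.0, 0.065, 0.998, 0.001]
force: [-2.2, -1.4, -0.2]
width: 0.996
gripper_force: 0.0
```

```bash
python3 - <<'E'
from h import *
im=imaging.read_camera("wrist");cv2.imwrite("pics/w1.png",im)
c=imaging.get_calibration("wrist");np.save("w1.npy",c,allow_pickle=True);rel(down(np.radians(173)),(507,338,29))
E
```

```text
rotvec [ 0.    -0.001 -0.007] shift [  5.1   3.4 229.3]
```

View pics/w1.png

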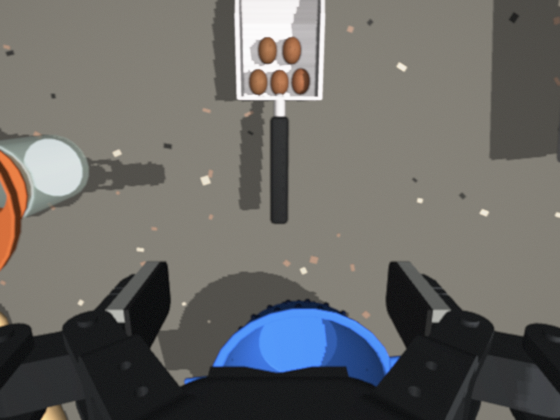

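The wrist view shows the scoop centred. Its handle ends are at (280,117) and (279.5,223), the nutmegs are still in place, and the colander is beyond the fingers.

```bash
python3 - <<'E'
from h import *
c=np.load("w1.npy",allow_pickle=True).item()
hf=ray("wrist",(280,117),52,c);hr=ray("wrist",(279.5,223),60,c);m=(hf+hr)/2;d=hr-hf
print(hf,hr,m,np.linalg.norm(d),np.degrees(np.arctan2(d[1],d[0])))
b1,b2=ray("wrist",(237,99),42,c),ray("wrist",(323,98),42,c);print((b1+b2)/2,np.linalg.norm(b1-b2))
im=cv2.imread("pics/top0.png");hsv=cv2.cvtColor(im,cv2.COLOR_BGR2HSV)
k=blob((hsv[...,0]>100)&(hsv[...,0]<125)&(hsv[...,1]>150),(90,210,100,200)).reshape(-1,2);p=k[k[:,1].argmax()];print("colander near",ray("top",p,88))
rel(down(np.radians(173.2)),(m[0],m[1],29))
E
```

```text
[455.87170686 344.05998056  52.        ] [556.47669123 330.56548272  60.        ] [506.17419904 337.31273164  56.        ] 101.8207461843076 -7.639683543046038
[439.26443732 346.24620205  42.        ] 81.57553253490202
colander near [638.91196426 337.53141723  88.        ]
rotvec [ 0.    -0.001 -0.011] shift [  5.8   2.6 229.3]
```

Converted, 229 mm is 0.229, 215 mm is 0.215, -0.01 rad is -0.0025.

>>> {"method": "tcp_steps", "body": {"offsets": {"segments": [[0,0,-0.0025,0.006,0.0026,0.04,1],[0,0,-0.0025,0.006,0.0026,0.08,1],[0,0,-0.0025,0.006,0.0026,0.12,1],[0,0,-0.0025,0.006,0.0026,0.16,1],[0,0,-0.0025,0.006,0.0026,0.19,1],[0,0,-0.0025,0.006,0.0026,0.215,1],[0,0,-0.0025,0.006,0.0026,0.229,1],[0,0,-0.0025,0.006,0.0026,0.229,1],[0,0,-0.0025,0.006,0.0026,0.229,0.5],[0,0,-0.0025,0.006,0.0026,0.229,0],[0,0,-0.0025,0.006,0.0026,0.229,0],[0,0,-0.0025,0.006,0.0026,0.229,0]]}}}

```text
clock: 3.15
tool_pos: [506.7, 334.4, 31.6]
tool_rot: [0.001, 0.061, 0.998, 0.0]
force: [-0.9, 0.7, -0.5]
width: 0.452
gripper_force: 0.0
```

>>> {"method": "tcp_steps", "body": {"offsets": {"segments": [[0,0,0,0,0,0,0],[0,0,0,0,0,0,0],[0,0,0,0,0,0,0],[0,0,0,0,0,0,0]]}}}

```text
clock: 3.48
tool_pos: [506.6, 334.4, 30.7]
tool_rot: [0.001, 0.061, 0.998, 0.0]
force: [2.7, -0.1, 5.3]
width: 0.197
gripper_force: 60.5
```

Converted, -220 mm is -0.22, -180 mm is -0.18.

>>> {"method": "tcp_steps", "body": {"offsets": {"segments": [[0,0,0,0,0,-0.005,0],[0,0,0,0,0,-0.015,0],[0,0,0,0,0,-0.035,0],[0,0,0,0,0,-0.06,0],[0,0,0,0,0,-0.09,0],[0,0,0,0,0,-0.12,0],[0,0,0,0,0,-0.15,0],[0,0,0,0,0,-0.18,0],[0,0,0,0,0,-0.205,0],[0,0,0,0,0,-0.215,0],[0,0,0,0,0,-0.22,0],[0,0,0,0,0,-0.22,0]]}}}

```text
clock: 4.48
tool_pos: [506.0, 334.2, 250.7]
tool_rot: [0.0, 0.061, 0.998, 0.0]
force: [-0.6, -0.7, -1.7]
width: 0.197
gripper_force: 59.6
```

```bash
python3 - <<'E'
from h import *
im=imaging.read_camera("wrist");np.save("w2.npy",imaging.get_calibration("wrist"));t=imaging.read_camera("top")
cv2.imwrite("pics/w2.png",np.hstack([im[:300,150:410],t[180:360,100:320].repeat(2,0).repeat(2,1)[:300]]))
E
```

```text
(no output)
```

View pics/w2.png

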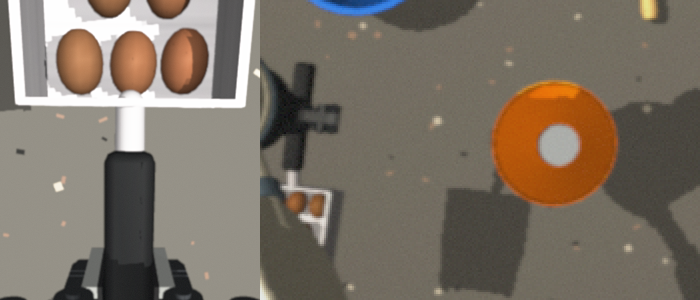

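The scoop is lifted level with the nutmegs in it. Its back wall runs at wrist row ~102 from column 166 to 395, centred on the handle, and the funnel stands undisturbed.

```bash
cat >> h.py <<'E'
F=np.array([479.3,94.0]); T=down(np.pi); TP=np.array([105,0,29.5])
def scoop_tool(yaw,tilt,lip):
    S=R.from_euler("ZY",[yaw,-tilt]); o=np.array(lip)-S.apply([-84,0,16]); return S*T,o+S.apply(TP)
E
python3 - <<'E'
from h import *
s=telemetry.sense();R0=Q(s["tool_rot"]);ya=np.arctan2(*R0.as_matrix()[:2,0][::-1])-np.pi;S0=R.from_euler("z",ya);print("yaw",np.degrees(ya))
o=s["tool_pos"]-S0.apply(TP);c=np.load("w2.npy",allow_pickle=True).item()
for q in((38,-40,42),(38,40,42),(54,0,52)):print("pred",proj("wrist",o+S0.apply(q),c))
u=S0.apply([1,0,0])
L=lambda d,z:np.append(F+d*u[:2],z)
Ra,pa=scoop_tool(ya,0,L(28,200));rel(Ra,pa);print(pa)
for t,d,z in((10,28,198),(20,28,192),(28,28,184),(34,28,178),(40,28,172),(46,28,168),(52,28,165)):
    Rb,pb=scoop_tool(ya,np.radians(t),L(d,z));print(t,np.round((Ra.inv()*Rb).as_rotvec(),3),np.round(Ra.inv().apply(pb-pa),1),pb.round())
E
```

```text
yaw -7.038976917902678
pred [160.16775865 106.23138812]
pred [390.69756148 106.21859891]
pred [275.29462058 156.23498092]
rotvec [-0.001 -0.002  0.   ] shift [-220.5 -241.2   35.3]
[694.66447474  67.40783915 213.5       ]
10 [-0.    -0.175  0.   ] [  5.2   0.  -30.6] [689.  68. 244.]
20 [-0.    -0.349  0.   ] [ 16.    0.  -55.8] [679.  69. 269.]
28 [-0.    -0.489  0.   ] [ 28.5  -0.  -71.1] [666.  71. 285.]
34 [-0.    -0.593 -0.   ] [ 39.9  -0.  -81.4] [655.  72. 295.]
40 [-0.    -0.698  0.   ] [ 52.9  -0.  -90.3] [642.  74. 304.]
46 [-0.    -0.803  0.   ] [ 67.4  -0.  -99.8] [628.  76. 313.]
52 [-0.    -0.908 -0.   ] [  83.3   -0.  -108.7] [612.  78. 322.]
```

Converted, -184 mm is -0.184, -168 mm is -0.168.

>>> {"method": "tcp_steps", "body": {"offsets": {"segments": [[0,0,0,-0.002,-0.002,0,0],[0,0,0,-0.006,-0.007,0,0],[0,0,0,-0.013,-0.014,0,0],[0,0,0,-0.023,-0.025,0,0],[0,0,0,-0.036,-0.04,0,0],[0,0,0,-0.052,-0.057,0,0],[0,0,0,-0.07,-0.077,0,0],[0,0,0,-0.089,-0.098,0,0],[0,0,0,-0.109,-0.119,0,0],[0,0,0,-0.129,-0.141,0.005,0],[0,0,0,-0.149,-0.163,0.01,0],[0,0,0,-0.168,-0.184,0.017,0]]}}}

```text
clock: 5.58
tool_pos: [651.7, 128.0, 233.2]
tool_rot: [0.0, 0.062, 0.998, -0.0]
force: [0.1, 0.3, -2.0]
width: 0.201
gripper_force: 59.6
```

>>> {"method": "tcp_steps", "body": {"offsets": {"segments": [[0,0,0,-0.016,-0.017,0.007,0],[0,0,0,-0.029,-0.032,0.012,0],[0,0,0,-0.039,-0.043,0.015,0],[0,0,0,-0.046,-0.051,0.017,0],[0,0,0,-0.05,-0.055,0.018,0],[0,0,0,-0.0525,-0.057,0.018,0],[0,0,0,-0.0525,-0.057,0.018,0],[0,0,0,-0.0525,-0.057,0.018,0]]}}}

```text
clock: 6.25
tool_pos: [695.2, 68.8, 215.6]
tool_rot: [0.0, 0.061, 0.998, 0.0]
force: [-0.1, -0.8, -2.1]
width: 0.198
gripper_force: 59.6
```

```bash
python3 - <<'E'
from h import *
im=imaging.read_camera("scene");t=imaging.read_camera("top")
cv2.imwrite("pics/p1.png",np.hstack([cv2.resize(im[150:300,240:440],(400,300)),cv2.resize(t[180:330,180:330],(300,300))]))
ya=np.radians(-7.04);u=np.array([np.cos(ya),np.sin(ya)])
Ra,pa=scoop_tool(ya,0,np.append(F+28*u,200));rel(Ra,pa)
E
```

```text
rotvec [0.    0.    0.001] shift [ 0.2 -1.6  2.2]
```

View pics/p1.png

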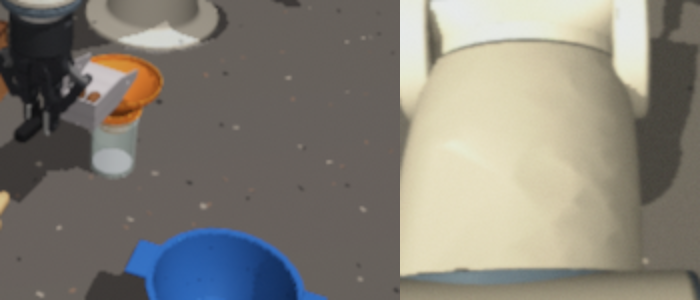

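The scoop's lip is level above the funnel mouth, approaching from its +x side, and the funnel and jar are standing. Next I tip about the lip.

Converted, -81 mm is -0.081, -76 mm is -0.076, -0.06 rad is -0.015.

>>> {"method": "tcp_steps", "body": {"offsets": {"segments": [[0,-0.015,0,0.002,-0.0015,-0.009,0],[0,-0.03,0,0.004,-0.0015,-0.02,0],[0,-0.0438,0,0.005,-0.0015,-0.03,0],[0,-0.0588,0,0.008,-0.0015,-0.04,0],[0,-0.0725,0,0.012,-0.0015,-0.048,0],[0,-0.0873,0,0.016,-0.0015,-0.055,0],[0,-0.1,0,0.02,-0.0015,-0.061,0],[0,-0.11,0,0.024,-0.0015,-0.066,0],[0,-0.1223,0,0.028,-0.0015,-0.071,0],[0,-0.135,0,0.034,-0.0015,-0.076,0],[0,-0.1483,0,0.04,-0.0015,-0.081,0],[0,-0.1483,0,0.04,-0.0015,-0.081,0]]}}}

```text
clock: 7.35
tool_pos: [653.0, 72.4, 296.4]
tool_rot: [0.292, 0.058, 0.954, -0.018]
force: [0.6, 0.3, -2.0]
width: 0.2
gripper_force: 59.7
```

```bash
python3 - <<'E'
from h import *
im=imaging.read_camera("scene")
cv2.imwrite("pics/p2.png",cv2.resize(im[150:300,240:440],(400,300)))
ya=np.radians(-7.04);u=np.array([np.cos(ya),np.sin(ya)])
for t,z in((34,178),(40,172),(46,168),(52,165)):
    rel(*scoop_tool(ya,np.radians(t),np.append(F+28*u,z)))
E
```

```text
rotvec [ 0.001 -0.001  0.001] shift [-0.   0.2  1.9]
rotvec [ 0.001 -0.106  0.001] shift [  5.8   0.2 -12.8]
rotvec [ 0.001 -0.211  0.001] shift [ 12.5   0.2 -28.8]
rotvec [ 0.001 -0.315  0.001] shift [ 20.7   0.2 -45. ]
```

View pics/p2.png

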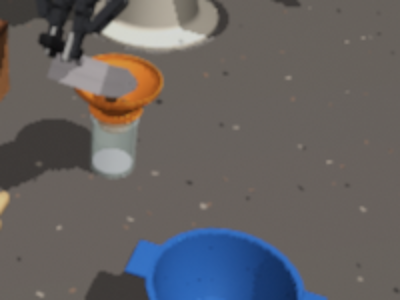

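At 34° the scoop sits tilted inside the funnel mouth without disturbing it. I continue to 52° and hold.

Converted, -45 mm is -0.045, -40 mm is -0.04, -0.315 rad is -0.0788.

>>> {"method": "tcp_steps", "body": {"offsets": {"segments": [[0,-0.0088,0,0.002,0,-0.004,0],[0,-0.0175,0,0.004,0,-0.008,0],[0,-0.0265,0,0.006,0,-0.013,0],[0,-0.035,0,0.008,0,-0.018,0],[0,-0.0438,0,0.01,0,-0.023,0],[0,-0.0528,0,0.0125,0,-0.029,0],[0,-0.0613,0,0.015,0,-0.034,0],[0,-0.07,0,0.018,0,-0.04,0],[0,-0.0788,0,0.021,0,-0.045,0],[0,-0.0788,0,0.021,0,-0.045,0],[0,-0.0788,0,0.021,0,-0.045,0],[0,-0.0788,0,0.021,0,-0.045,0]]}}}

```text
clock: 8.4
tool_pos: [614.0, 76.4, 322.2]
tool_rot: [0.438, 0.055, 0.897, -0.028]
force: [0.4, 0.2, -1.0]
width: 0.202
gripper_force: 59.8
```

>>> {"method": "tcp_steps", "body": {"offsets": {"segments": [[0,0,0,0,0,0,0],[0,0,0,0,0,0,0],[0,0,0,0,0,0,0],[0,0,0,0,0,0,0]]}}}

```text
clock: 8.73
tool_pos: [613.6, 76.6, 322.0]
tool_rot: [0.438, 0.055, 0.897, -0.027]
force: [-1.0, -1.0, -2.0]
width: 0.196
gripper_force: 59.8
```

```bash
python3 - <<'E'
from h import *
im=imaging.read_camera("scene");w=imaging.read_camera("wrist")
cv2.imwrite("pics/p3.png",np.hstack([cv2.resize(im[160:250,260:340],(320,360)),cv2.resize(w,(480,360))]))
ya=np.radians(-7.04);u=np.array([np.cos(ya),np.sin(ya)])
rel(*scoop_tool(ya,np.radians(30),np.append(F+28*u,200)))
E
```

```text
rotvec [-0.     0.384  0.   ] shift [-18.2   0.8  48.9]
```

View pics/p3.png

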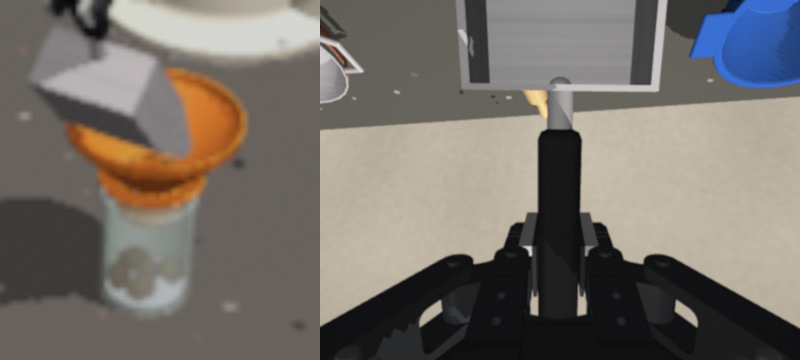

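The jar shows the nutmegs at its bottom, and the back half of the scoop is empty. I lift straight out, then level and carry the scoop back.

Converted, -60 mm is -0.06, -55 mm is -0.055, 0.908 rad is 0.227.

>>> {"method": "tcp_steps", "body": {"offsets": {"segments": [[0,0,0,-0.016,0,-0.012,0],[0,0,0,-0.035,0,-0.028,0],[0,0,0,-0.055,0,-0.043,0],[0,0.015,0,-0.06,0,-0.047,0],[0,0.0375,0,-0.06,0,-0.047,0],[0,0.0625,0,-0.06,0,-0.047,0],[0,0.0925,0,-0.06,0,-0.047,0],[0,0.1225,0,-0.06,0,-0.047,0],[0,0.1525,0,-0.06,0,-0.047,0],[0,0.1825,0,-0.06,0,-0.047,0],[0,0.2125,0,-0.06,0,-0.047,0],[0,0.227,0,-0.06,0,-0.047,0]]}}}

```text
clock: 9.83
tool_pos: [614.1, 76.4, 398.3]
tool_rot: [-0.003, 0.061, 0.998, 0.001]
force: [0.1, -0.2, -2.1]
width: 0.197
gripper_force: 59.6
```

```bash
python3 - <<'E'
from h import *
t=imaging.read_camera("top");cv2.imwrite("pics/p4.png",t)
rel(down(np.radians(173)),(506.6,334.4,150))
E
```

```text
rotvec [ 0.    -0.01  -0.001] shift [136.5 243.  248.3]
```

Converted, 248 mm is 0.248, 243 mm is 0.243, -0.01 rad is -0.0025.

>>> {"method": "tcp_steps", "body": {"offsets": {"segments": [[0,-0.0013,0,0.01,0.015,0.008,0],[0,-0.0025,0,0.028,0.045,0.03,0],[0,-0.0025,0,0.045,0.08,0.06,0],[0,-0.0025,0,0.062,0.115,0.095,0],[0,-0.0025,0,0.08,0.145,0.13,0],[0,-0.0025,0,0.095,0.172,0.165,0],[0,-0.0025,0,0.11,0.198,0.195,0],[0,-0.0025,0,0.124,0.22,0.222,0],[0,-0.0025,0,0.133,0.237,0.241,0],[0,-0.0025,0,0.1365,0.243,0.248,0],[0,-0.0025,0,0.1365,0.243,0.248,0],[0,-0.0025,0,0.1365,0.243,0.248,0]]}}}

```text
clock: 10.88
tool_pos: [506.5, 335.1, 149.5]
tool_rot: [0.005, 0.06, 0.998, -0.0]
force: [0.8, 0.2, -1.5]
width: 0.198
gripper_force: 59.6
```

```bash
python3 - <<'E'
from h import *
t=imaging.read_camera("top");im=imaging.read_camera("scene");w=imaging.read_camera("wrist")
cv2.imwrite("pics/p4.png",np.hstack([cv2.resize(im[160:250,260:340],(266,300)),cv2.resize(t[205:295,205:295],(300,300)),cv2.resize(w[:300,150:410],(234,300))]))
rel(down(np.radians(173)),(506.6,334.4,31))
E
```

```text
rotvec [ 0.001  0.012 -0.001] shift [  3.2  -0.2 120.3]
```

View pics/p4.png

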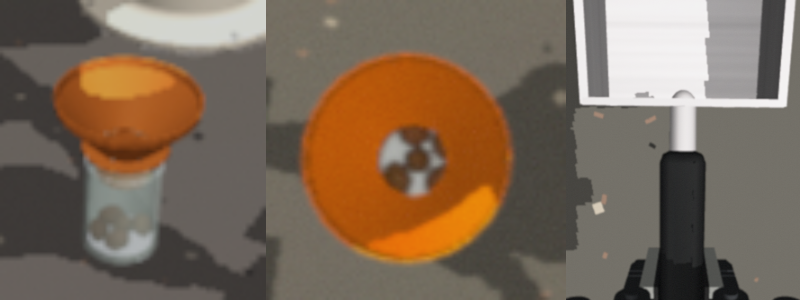

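The funnel and scoop are empty, the nutmegs lie in the jar, and the jar and funnel stand upright. Setting the scoop down.

Converted, 120.5 mm is 0.1205, 119.5 mm is 0.1195, 0.012 rad is 0.003.

>>> {"method": "tcp_steps", "body": {"offsets": {"segments": [[0,0.003,0,0.003,0,0.025,0],[0,0.003,0,0.003,0,0.06,0],[0,0.003,0,0.003,0,0.09,0],[0,0.003,0,0.003,0,0.108,0],[0,0.003,0,0.003,0,0.115,0],[0,0.003,0,0.003,0,0.118,0],[0,0.003,0,0.003,0,0.1195,0],[0,0.003,0,0.003,0,0.1205,0],[0,0.003,0,0.003,0,0.1205,0]]}}}

```text
clock: 11.78
tool_pos: [506.8, 335.1, 31.0]
tool_rot: [0.0, 0.061, 0.998, 0.001]
force: [2.2, -1.5, 1.7]
width: 0.198
gripper_force: 60.1
```

Converted, -240 mm is -0.24, -200 mm is -0.2.

>>> {"method": "tcp_steps", "body": {"offsets": {"segments": [[0,0,0,0,0,0,0.4],[0,0,0,0,0,0,0.7],[0,0,0,0,0,0,0.7],[0,0,0,0,0,0,0.7],[0,0,0,0,0,-0.01,0.7],[0,0,0,0,0,-0.04,0.7],[0,0,0,0,0,-0.08,0.7],[0,0,0,0,0,-0.12,0.7],[0,0,0,0,0,-0.16,0.7],[0,0,0,0,0,-0.2,0.7],[0,0,0,0,0,-0.24,0.7],[0,0,0,0,0,-0.24,0.7]]}}}

```text
clock: 12.78
tool_pos: [508.5, 336.1, 278.6]
tool_rot: [0.004, 0.061, 0.998, 0.003]
force: [2.0, 0.5, 0.5]
width: 0.696
gripper_force: 0.0
```

```bash
python3 - <<'E'
from h import *
rel(down(np.radians(93)),(480,-271,300));print(telemetry.sense()["joints"])
w=imaging.read_camera("wrist");cv2.imwrite("pics/w5.png",w);np.save("w5.npy",imaging.get_calibration("wrist"))
E
```

```text
rotvec [0.011 0.002 1.396] shift [ -46.1 -605.9  -25.2]
[ 4.85484258e-01  4.26267809e-01  1.32811882e+00  1.23605453e-03
  1.37691806e+00 -9.62892933e-01]
```

Converted, -300 mm is -0.3, -25 mm is -0.025, 0.7 rad is 0.175.

>>> {"method": "tcp_steps", "body": {"offsets": {"segments": [[0,0,0.175,-0.022,-0.3,-0.025,0.7],[0,0,0.175,-0.022,-0.3,-0.025,0.7],[0,0,0.175,-0.022,-0.3,-0.025,0.7],[0,0,0.175,-0.022,-0.3,-0.025,0.7],[0,0,0.175,-0.022,-0.3,-0.025,0.7],[0,0,0.175,-0.022,-0.3,-0.025,0.7],[0,0,0.175,-0.022,-0.3,-0.025,0.7],[0,0,0.175,-0.022,-0.3,-0.025,0.7],[0,0,0.175,-0.022,-0.3,-0.025,0.7]]}}}

```text
clock: 13.58
tool_pos: [490.7, 31.7, 294.5]
tool_rot: [-0.001, 0.401, 0.916, -0.001]
force: [0.2, 0.6, -0.7]
width: 0.702
gripper_force: 0.0
```

```bash
python3 - <<'E'
from h import *
rel(down(np.radians(93)),(530,-350,320))
E
```

```text
rotvec [-0.002 -0.001  0.692] shift [-307.3 -229.7  -25.5]
```

Converted, -307 mm is -0.307, -230 mm is -0.23, 0.69 rad is 0.1725.

>>> {"method": "tcp_steps", "body": {"offsets": {"segments": [[0,0,0.1725,-0.307,-0.23,-0.025,0.7],[0,0,0.1725,-0.307,-0.23,-0.025,0.7],[0,0,0.1725,-0.307,-0.23,-0.025,0.7],[0,0,0.1725,-0.307,-0.23,-0.025,0.7],[0,0,0.1725,-0.307,-0.23,-0.025,0.7],[0,0,0.1725,-0.307,-0.23,-0.025,0.7],[0,0,0.1725,-0.307,-0.23,-0.025,0.7],[0,0,0.1725,-0.307,-0.23,-0.025,0.7],[0,0,0.1725,-0.307,-0.23,-0.025,0.7],[0,0,0.1725,-0.307,-0.23,-0.025,0.7],[0,0,0.1725,-0.307,-0.23,-0.025,0.7],[0,0,0.1725,-0.307,-0.23,-0.025,0.7]]}}}

```text
clock: 14.58
tool_pos: [531.7, -346.4, 318.4]
tool_rot: [-0.002, 0.686, 0.727, -0.0]
force: [0.5, 0.5, 0.0]
width: 0.697
gripper_force: 0.0
```

```bash
python3 - <<'E'
from h import *
w=imaging.read_camera("wrist");cv2.imwrite("pics/w6.png",w);c=imaging.get_calibration("wrist");np.save("w6.npy",c)
t=imaging.read_camera("top");im=imaging.read_camera("scene")
print(telemetry.sense()["joints"],proj("wrist",(536,-271,183),c))
cv2.imwrite("pics/c6.png",np.hstack([w,cv2.resize(t[205:345,90:180],(240,420))]))
E
```

```text
[-6.69822504e-01  4.42769457e-01  1.18951572e+00 -7.86635068e-04
  1.51168376e+00 -7.29374212e-01] [290.32470921  96.20569761]
```

View pics/c6.png

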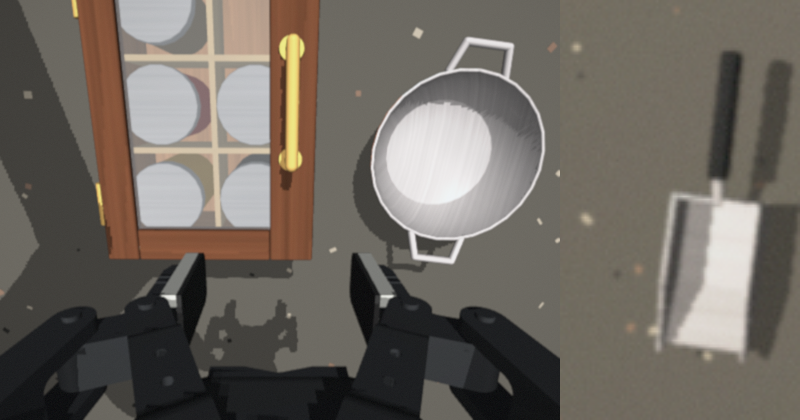

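The scoop lies flat at its old place. In the wrist view the bar runs from (292,42) to (291,165), parallel to the tool's x axis, and the kadai's near rim is at column 372.

```bash
python3 - <<'E'
from h import *
w=cv2.imread("pics/w6.png");c=np.load("w6.npy",allow_pickle=True).item()
h=cv2.cvtColor(w,cv2.COLOR_BGR2HSV);y=blob((h[...,0]>17)&(h[...,0]<34)&(h[...,1]>110)&(h[...,2]>110),(260,320,20,190)).reshape(-1,2)
a,b=y[:,1].min(),y[:,1].max();mid=lambda v:np.append(y[abs(y[:,1]-v)<=1].mean(0)[0],v)
print(a,b)
A,B=ray("wrist",mid(65),180,c),ray("wrist",mid(140),180,c);d=A-B;print("bar pts",A,B,"yaw",np.degrees(np.arctan2(d[1],d[0])))
print("ends",ray("wrist",mid(a+2),178,c),ray("wrist",mid(b-2),178,c))
print("kadai",ray("wrist",(372,150),68,c), "lid edge +x",ray("wrist",(319,10),142,c),ray("wrist",(312,259),142,c),"-x corner",ray("wrist",(112,258),142,c))
E
```

```text
34 171
bar pts [ 535.95114163 -249.17232185  180.        ] [ 538.78097101 -302.95145767  180.        ] yaw 93.01209537509597
ends [ 532.82201611 -229.60883773  178.        ] [ 538.90562749 -325.73956435  178.        ]
kadai [ 630.99122481 -318.34801928   68.        ] lid edge +x [ 555.49316834 -203.13036056  142.        ] [ 567.80589328 -416.67042284  142.        ] -x corner [ 377.87872136 -427.012258    142.        ]
```

```bash
cat >> h.py <<'E'
CY=np.radians(3.1); BAR=np.array([537.4,-274.5,178.]); EX=np.array([np.cos(CY),np.sin(CY),0]); HG=BAR-172*EX-[0,0,50]
def lid_tool(th,tilt,hg=None):
    hg=HG if hg is None else hg
    b=hg+EX*(172*np.cos(th)-50*np.sin(th))+np.array([0,0,172*np.sin(th)+50*np.cos(th)])
    Rt=R.from_rotvec(-tilt*np.array([-EX[1],EX[0],0]))*down(CY+np.pi/2)
    return Rt,b+Rt.apply([0,0,19])
E
python3 - <<'E'
from h import *
rel(*lid_tool(0,0))
E
```

```text
rotvec [-0.002 -0.001  0.005] shift [ 70.3  10.2 160.3]
```

Converted, 160 mm is 0.16, 155 mm is 0.155, 0.005 rad is 0.0013.

>>> {"method": "tcp_steps", "body": {"offsets": {"segments": [[0,0,0.0013,0.025,0.004,0.02,0.7],[0,0,0.0013,0.05,0.008,0.04,0.7],[0,0,0.0013,0.07,0.01,0.06,0.7],[0,0,0.0013,0.07,0.01,0.085,0.7],[0,0,0.0013,0.07,0.01,0.11,0.7],[0,0,0.0013,0.07,0.01,0.13,0.7],[0,0,0.0013,0.07,0.01,0.145,0.7],[0,0,0.0013,0.07,0.01,0.155,0.7],[0,0,0.0013,0.07,0.01,0.16,0.7],[0,0,0.0013,0.07,0.01,0.16,0.7],[0,0,0.0013,0.07,0.01,0.16,0.7]]}}}

```text
clock: 15.65
tool_pos: [537.5, -276.5, 160.0]
tool_rot: [-0.0, 0.688, 0.726, -0.001]
force: [-0.1, 0.3, 0.1]
width: 0.7
gripper_force: 0.0
```

```bash
python3 - <<'E'
from h import *
rel(*lid_tool(0,0))
E
```

```text
rotvec [-0.001  0.    -0.001] shift [2. 0. 1.]
```

Converted, 1 mm is 0.001.

>>> {"method": "tcp_steps", "body": {"offsets": {"segments": [[0,0,0,0,0,0.001,0.4],[0,0,0,0,0,0.001,0.1],[0,0,0,0,0,0.001,0],[0,0,0,0,0,0.001,0],[0,0,0,0,0,0.001,0],[0,0,0,0,0,0.001,0],[0,0,0,0,0,0.001,0],[0,0,0,0,0,0.001,0]]}}}

```text
clock: 16.32
tool_pos: [537.9, -276.8, 158.9]
tool_rot: [-0.0, 0.688, 0.726, -0.0]
force: [4.7, 1.9, 4.2]
width: 0.095
gripper_force: 58.5
```

```bash
python3 - <<'E'
from h import *
s=telemetry.sense();R0=Q(s["tool_rot"]);p0=np.array(s["tool_pos"])
# hinge re-estimated from the pinched bar
hg=p0-R0.apply([0,0,19]); hg[2]=178; hg=hg-172*EX-[0,0,50]; np.save("hg.npy",hg); print(hg,HG)
R1,p1=lid_tool(0,0,hg); p1[2]=p0[2]
for d in range(4,64,4):
    Rt,p=lid_tool(np.radians(d),np.radians(d/2),hg);_,q=lid_tool(0,0,hg)
    print(d,np.round((R1.inv()*Rt).as_rotvec(),3),np.round(R1.inv().apply(p-q),1))
E
```

```text
[ 366.16558991 -286.1187086   128.        ] [ 365.6516927  -283.80155583  128.        ]
4 [-0.035  0.     0.   ] [  0.   -3.2 -11.9]
8 [-0.07  0.    0.  ] [ -0.   -7.3 -23.5]
12 [-0.105  0.    -0.   ] [ -0.  -12.2 -34.8]
16 [-0.14  0.   -0.  ] [ -0.  -17.8 -45.7]
20 [-0.175  0.     0.   ] [ -0.  -24.2 -56.1]
24 [-0.209  0.    -0.   ] [ -0.  -31.3 -66.1]
28 [-0.244  0.    -0.   ] [ -0.  -39.  -75.5]
32 [-0.279  0.    -0.   ] [ -0.  -47.4 -84.3]
36 [-0.314  0.     0.   ] [  0.  -56.4 -92.5]
40 [-0.349  0.     0.   ] [  -0.   -65.9 -100. ]
44 [-0.384  0.     0.   ] [  -0.   -75.9 -106.8]
48 [-0.419  0.     0.   ] [   0.   -86.3 -112.9]
52 [-0.454  0.     0.   ] [  -0.   -97.2 -118.2]
56 [-0.489  0.     0.   ] [  -0.  -108.4 -122.8]
60 [-0.524  0.     0.   ] [  -0.  -119.8 -126.5]
```

The rows are not in the units I measure in: shifts go in shares of 1000 mm and turns go in shares of 4 rad. I convert before sending: -56.1 mm is -0.0561, -51 mm is -0.051, -0.175 rad is -0.0438.

>>> {"method": "tcp_steps", "body": {"offsets": {"segments": [[-0.0023,0,0,0,-0.0008,-0.003,0],[-0.0045,0,0,0,-0.0016,-0.006,0],[-0.0088,0,0,0,-0.0032,-0.012,0],[-0.013,0,0,0,-0.0052,-0.0178,0],[-0.0175,0,0,0,-0.0073,-0.0235,0],[-0.0218,0,0,0,-0.0097,-0.0292,0],[-0.0263,0,0,0,-0.0122,-0.0348,0],[-0.0305,0,0,0,-0.015,-0.0403,0],[-0.035,0,0,0,-0.0178,-0.0457,0],[-0.0393,0,0,0,-0.021,-0.051,0],[-0.0438,0,0,0,-0.0242,-0.0561,0],[-0.0438,0,0,0,-0.0242,-0.0561,0]]}}}

```text
clock: 17.32
tool_pos: [513.5, -278.2, 215.9]
tool_rot: [0.061, 0.686, 0.723, 0.064]
force: [7.6, 4.1, 1.7]
width: 0.089
gripper_force: 59.1
```

```bash
cat > st.py <<'E'
from h import *
hg=np.load("hg.npy");s=telemetry.sense();R0=Q(s["tool_rot"]);v=np.array(s["tool_pos"])-R0.apply([0,0,19])-hg
a=np.arctan2(v[2],v@EX)-np.arctan2(50,172);print("lid",np.degrees(a),"radius",np.hypot(v[2],v@EX),"side",v@[-EX[1],EX[0],0],"tau",s["wrist_torque"],s["joints"])
for d in range(24,64,4):
    Rt,p=lid_tool(np.radians(d),np.radians(d/2),hg);print(d,end=" ");rel(Rt,p)
E
python3 st.py
```

```text
lid 20.27122515360559 radius 179.31570673989233 side -0.023158723434194783 tau [ 0.62439205 -1.37459271  0.10552479] [-0.66544313  0.38973623  1.59531416  0.13493483  1.02662838 -0.78036763]
24 rotvec [-0.033  0.001 -0.002] shift [  0.   -5.1 -10.2]
28 rotvec [-0.068  0.001 -0.001] shift [  0.  -11.  -20.8]
32 rotvec [-0.103  0.001 -0.001] shift [ -0.  -17.7 -31. ]
36 rotvec [-0.138  0.001 -0.001] shift [ -0.  -25.1 -40.6]
40 rotvec [-0.173  0.001 -0.001] shift [ -0.1 -33.2 -49.7]
44 rotvec [-0.207  0.001 -0.001] shift [ -0.1 -41.8 -58.2]
48 rotvec [-0.242  0.001 -0.001] shift [ -0.1 -51.1 -66. ]
52 rotvec [-0.277  0.001 -0.001] shift [ -0.1 -60.8 -73.2]
56 rotvec [-0.312  0.001 -0.001] shift [ -0.1 -71.  -79.6]
60 rotvec [-0.347  0.001 -0.001] shift [ -0.2 -81.6 -85.3]
```

Converted, -58.2 mm is -0.0582, -54 mm is -0.054, -0.207 rad is -0.0518.

>>> {"method": "tcp_steps", "body": {"offsets": {"segments": [[-0.004,0,0,0,-0.0025,-0.005,0],[-0.0083,0,0,0,-0.0051,-0.0102,0],[-0.0125,0,0,0,-0.008,-0.0156,0],[-0.017,0,0,0,-0.011,-0.0208,0],[-0.0213,0,0,0,-0.0143,-0.026,0],[-0.0258,0,0,0,-0.0177,-0.031,0],[-0.03,0,0,0,-0.0214,-0.0358,0],[-0.0345,0,0,0,-0.0251,-0.0406,0],[-0.0388,0,0,0,-0.0291,-0.0452,0],[-0.0433,0,0,0,-0.0332,-0.0497,0],[-0.0475,0,0,0,-0.0375,-0.054,0],[-0.0518,0,0,0,-0.0418,-0.0582,0]]}}}

```text
clock: 18.32
tool_pos: [463.1, -280.9, 266.2]
tool_rot: [0.132, 0.675, 0.712, 0.138]
force: [8.3, 4.6, 7.8]
width: 0.094
gripper_force: 58.5
```

```bash
python3 st.py | grep -v "^[23]"
```

```text
lid 43.79453887433059 radius 179.86779632965516 side -0.026597911996621093 tau [ 0.71185518 -1.90030562  0.24040261] [-0.83988627  0.22580983  1.75449789  0.36741095  0.94558096 -1.07719344]
40 rotvec [ 0.035  0.001 -0.001] shift [ 0.1  5.7 10. ]
44 rotvec [-0.     0.001 -0.001] shift [ 0. -1. -0.]
48 rotvec [-0.035  0.001 -0.001] shift [ 0.  -8.4 -9.6]
52 rotvec [-0.07   0.001 -0.001] shift [  0.  -16.4 -18.6]
56 rotvec [-0.105  0.001 -0.001] shift [ -0.  -25.1 -27. ]
60 rotvec [-0.14   0.001 -0.001] shift [ -0.  -34.3 -34.7]
```

Converted, -34.7 mm is -0.0347, -34.3 mm is -0.0343, -0.14 rad is -0.035.

>>> {"method": "tcp_steps", "body": {"offsets": {"segments": [[-0.0043,0,0,0,-0.0042,-0.0048,0],[-0.0088,0,0,0,-0.0084,-0.0096,0],[-0.013,0,0,0,-0.0123,-0.0142,0],[-0.0175,0,0,0,-0.0164,-0.0186,0],[-0.0218,0,0,0,-0.0207,-0.0229,0],[-0.0263,0,0,0,-0.0251,-0.027,0],[-0.0305,0,0,0,-0.0297,-0.031,0],[-0.0328,0,0,0,-0.032,-0.0329,0],[-0.035,0,0,0,-0.0343,-0.0347,0],[-0.035,0,0,0,-0.0343,-0.0347,0],[-0.035,0,0,0,-0.0343,-0.0347,0],[-0.035,0,0,0,-0.0343,-0.0347,0]]}}}

```text
clock: 19.32
tool_pos: [419.0, -283.4, 286.6]
tool_rot: [0.179, 0.664, 0.701, 0.188]
force: [8.1, 10.1, 25.6]
width: 0.095
gripper_force: 59.3
```

```bash
python3 st.py | grep -v "^[2345]"; python3 - <<'E'
from h import *
t=imaging.read_camera("top");im=imaging.read_camera("scene")
cv2.imwrite("pics/f.png",np.hstack([cv2.resize(im[60:340,100:420],(480,420)),cv2.resize(t[190:345,90:210],(320,420))]))
E
```

```text
lid 59.88506680474061 radius 180.34834969707703 side -0.09418195145869568 tau [ 1.46421605 -3.10331316  0.77339019] [-1.01564051  0.13988928  1.87216684  0.57349363  0.94147134 -1.3687809 ]
60 rotvec [ 0.001  0.002 -0.   ] shift [ 0.1 -1.1  0.6]
```

View pics/f.png

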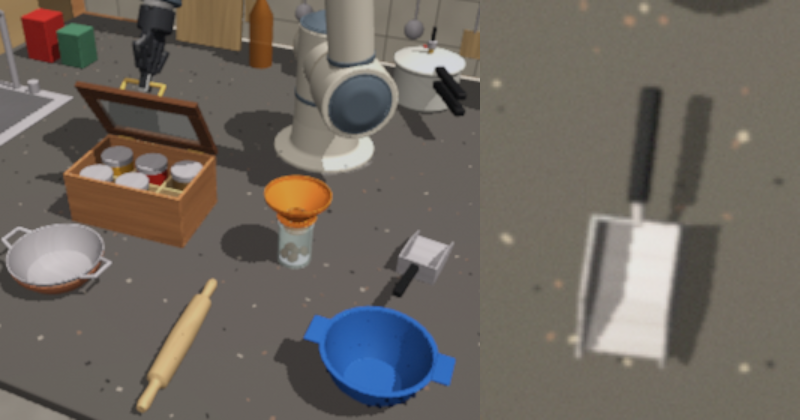

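The lid stands open in the gripper. The jar with the funnel, the kadai, the pin, the colander and the flat scoop are all in place. The wrist reads 25 N upward, so I relieve it by about 2 mm.

Converted, -1.7 mm is -0.0017, 1 mm is 0.001.

>>> {"method": "tcp_steps", "body": {"offsets": {"segments": [[0,0,0,0,0.0005,-0.0009,0],[0,0,0,0,0.001,-0.0017,0],[0,0,0,0,0.001,-0.0017,0],[0,0,0,0,0.001,-0.0017,0],[0,0,0,0,0.001,-0.0017,0],[0,0,0,0,0.001,-0.0017,0]]}}}

```text
clock: 19.92
tool_pos: [418.0, -283.4, 287.0]
tool_rot: [0.178, 0.665, 0.701, 0.187]
force: [4.9, 3.0, 10.0]
width: 0.088
gripper_force: 59.3
```

```bash
python3 st.py | head -1;python3 - <<'E'
from h import *
# lid angle from the scene view: free-edge corner seen, compared with the model at several angles
for d in(52,56,60,64,68):
    th=np.radians(d);hg=np.load("hg.npy");ey=np.array([-EX[1],EX[0],0])
    for s in(-142,142):
        p=hg+EX*(194*np.cos(th)-14*np.sin(th))+np.array([0,0,194*np.sin(th)+14*np.cos(th)])+s*ey
        q=proj("scene",p);print(d,s,np.round((q-[100,60])*1.5,0),end=" ")
    print()
E
```

```text
lid 60.21058493945037 radius 180.52967221791556 side -0.016511397796687977 tau [ 0.35509736 -1.42475514  0.25333222] [-1.0160651   0.1387264   1.87059891  0.5689081   0.94528945 -1.36485596]
52 -142 [72. 90.] 52 142 [194. 112.] 
56 -142 [75. 85.] 56 142 [196. 107.] 
60 -142 [77. 80.] 60 142 [198. 101.] 
64 -142 [80. 75.] 64 142 [201.  96.] 
68 -142 [83. 71.] 68 142 [203.  92.]
```

```bash
python3 -c "
from plant import r, imaging, order, telemetry
print(order.job_done())"
```

```text
the job is handed in; nothing more can be done
None
```

The job is handed in at about 20 s: the nutmegs are in the jar (funnel and scoop both seen empty, though I did not count all five), the funnel is still in the standing jar, the scoop is flat on the counter, the other items look undisturbed, and the arm is holding the lid at about 60°.

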